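# Load a biscuit carton into the sprung banding press

## Robot

A 7-joint arm with a two-finger parallel gripper is mounted at the origin on the work surface. World frame = base frame: x ahead of the robot, y to its left, z up, the work surface at z = 0. Lengths are in m, angles in rad, forces in N, time in s.
With the tool pointing down it reaches from about 0.4 to 0.85 m from the base axis. Payload 10.4 kg.
Tool frame: the origin (TCP) lies between the finger pads; the fingertips stand 11 mm ahead of it and the grasp point (between the pads) lies 8 mm behind it (r.tcp_to_tips is the distance from the TCP to the fingertips, in m); z points along the fingers, y is the line along which they close (so a half turn about z gives the same grasp; the last joint's range is limited). The gripper opens to 87 mm and grips with 3 to 60 N. Pads are 19 mm wide; open, the fingers measure 117 mm over their backs; the gripper's body (75 mm by 190 mm) begins 51 mm behind the grasp point.
Start: joints at [-0.023, 0.332, -0.065, 1.46, 0.022, 1.35, -0.088], TCP at [0.625, 0, 0.198] pointing down, gripper open.
Joint ranges: [-2.6, 2.6], [-0.5, 2.12], [-1.47, 1.34], [0.16, 2.42], [-1.27, 4.41], [0.06, 2.06], [-2.6, 2.6]. Speed limits (rad/s): [2.22, 2.22, 2.79, 2.79, 3.14, 3.14, 3.14].

## Interface

Orientations are given as a unit quaternion [x, y, z, w].
In Python, from bench import r gives the robot as it stands. The module is installed in compiled form; this text tells all that it offers.
- The arm moves only by the shell command python3 -m crank 'ROWS' [FORCE]. ROWS is JSON, a list of rows, each an object of numbers: "claw": the closure, from -1 (fully open) to 1 (shut); "dx", "dy", "dz": the shift along the tool's x, y, z each as a share of 3 cm, from -1 to 1; "ax", "ay", "az": the turn, a rotation vector about the tool's x, y, z each as a share of 6 degrees, from -1 to 1. A call has 1 to 8 rows; each row shifts and turns the commanded pose from where the row before left it, along the tool's axes as they then stand; what a row does not reach is not made up. A row lasts 1/12 s, in which the tool goes at most 41.7 mm and 7.16 degrees, less where a joint would pass 70% of its speed; a pose out of reach is approached as far as the arm can. A call with a number of a shift or a turn outside -1 to 1 is refused whole. A call with a gripper value outside its range is refused whole. The fingers move at their own pace and stop on an object; FORCE is the grip in N (left out, the last holds). Time passes only in rows, so rows that do not move let the fingers close. It gives the time, the measured TCP pose, the force, the opening and the grip force at its end, in the units of the state.
- r.read_state(): the state, without advancing time (a new reading comes with each control period).
- r.camera(name): name is "scene" or "side" or "wrist"; returns a dict with "color" (400x640x3 uint8, red, green, blue), "mtx" (3x3 intrinsics, pixels), "k1" (the pictures are not rectified: a ray, as slopes to the right and down, at radius r is drawn at 1 + k1 r^2 times it, then the intrinsics apply), "R" (3x3) and "t" (3): a world point X has camera coordinates R X + t; the wrist camera has in their place "hand_eye" (4x4, takes a point from camera to tool coordinates, whose origin is the TCP and whose axes are the flange's). Camera axes: x right, y down, z forward; pixel columns grow to the right and rows downward; lengths in m; the calibration is good to about 2 mm. A picture is of the moment at which its call begins: read the wrist's pose just before it. There is no depth.
- r.close_job(): hands the job in; it is judged then, once.
The state is a dict: "time": time; "joint_positions": joint angles; "joint_vel": joint speeds; "joint_torque": joint torques, N m; "ee_pos": TCP position; "eef_rot": TCP orientation; "ft_force": force on the tool from outside, world axes, zero at the start; "torque": the same for the moment, N m; "width": finger opening in m; "grip_force": force on a finger pad.
Only numpy, scipy, OpenCV 4.12 (cv2) and the standard library are available. Lean on these libraries where they do the work, as an engineer would, in place of code of your own. Each camera call takes 0.05 s, during which the arm holds its last target. There are 200 camera calls.

## Task

Pick the blue biscuit carton, not the red one, lay it flat inside the rim of the tray of the raised sprung stage, and press it down until the spring catch snaps over the stage's pin, so that stage and carton stay down by themselves when you let go. How deep the catch sits differs every time, so feel for it; never press hard enough to crush the carton, and leave everything else on the table where it is.

Things in the scene. Friction and masses are not known exactly. Their poses are not given: they have to be found in the camera images.
- carton: The loose blue biscuit carton with white trim, 60 x 150 x 42 mm (own x, y, z), rigid, 0.2 to 0.33 kg. Origin: centre of its underside; z up, y along its length. Either way round in the tray will do. Pressing it harder than about 45 N onto the stage crushes it.
- red_carton: A loose red carton with yellow trim of the same size and frame; not wanted, leave it alone.
- press: The parcel-banding press: a fixed grey base plate 150 x 300 x 12 mm (own x, y, z) with a sprung aluminium stage above it and, at its +y end, a 40 x 22 mm grey column (centre at own x = 0, y = 172 mm, top 110 mm above the table) that carries a yellow spring catch. Origin on the table under the middle of the stage (the base runs from y = -105 to +195 mm).
- tray (a point): Centre of the tray floor of the stage (moves with it), same axes as the press; 85 mm above the table when the stage is up. The tray is 72 x 162 mm inside (own x, y), with a rim 4 mm thick and 6 mm high above its floor.
- stage (a joint): How far the sprung stage is down, in m: 0 up (start), grows downward. The empty stage needs about 5 N to start and 0.15 N more per mm, so the carton's weight alone does not sink it; the catch adds up to about 8 N on the way at 10 mm/s, more if pushed faster. Caught, it rests 20 to 32 mm down (hidden, differs each time); a hard stop lies about 5 mm below the caught position. Let go before it is caught, the stage pops up again.
- bolt (a joint): The catch's slow, damped spring bolt with a red knob 20 mm across standing on it (30 mm beyond the stage's pin, its top 95 to 107 mm above the table), sliding towards the column when pushed back, in m: 0 fully out (start, and again when caught), about 0.005 while the stage's pin is pushing it back. It takes about 1 s with the stage held at the hard stop to come fully out above the pin.
- tin: Loose green-labelled can, 70 mm across, 85 mm high, origin at its underside; leave alone.
- jar: Loose jar with yellow cap, 60 mm across, 75 mm high, origin at its underside; leave alone.
- mug: Loose blue mug, 76 mm across, 85 mm high, origin at its underside; leave alone.
- tape_roll: Loose orange roll of tape lying flat, 90 mm across, 24 mm high, origin at its underside; leave alone.
- pouch_tin: Loose flat yellow box, 80 x 110 x 35 mm, origin at its underside; leave alone.
Mind the look-alikes: they are no part of the job. Several things have the shape of the carton; the one meant has the colours described above.

How it is judged:
By the outcome, as a careful person would: the job done as asked, in the order asked, and still so for the second after the job is handed in, with the robot touching nothing.
It also fails if it takes over 58 s, if anything falls off the work surface, if the arm or the gripper's body presses on something with over 40 N, if the wrist force passes 120 N, or if a joint passes its speed limit or range.

## Working session

There is one attempt and no reset: what is moved stays moved. The work goes in short steps, Python scripts to look and compute and a shell command to move; the robot and the scene stay as the last step left them, time stands still between calls to the robot, and variables do not carry over. Pictures are saved under pics/ and viewed, at most 10 in all, crops included, and the job is handed in when it is done.

```bash
mkdir -p pics
cat > h.py <<'E'
import numpy as np, cv2
from bench import r
from scipy.spatial.transform import Rotation as Ro
def grab(n):
    s=r.read_state(); c=r.camera(n)
    if n=="wrist":
        H=np.array(c["hand_eye"]); T=np.eye(4); T[:3,:3]=Ro.from_quat(s["eef_rot"]).as_matrix(); T[:3,3]=s["ee_pos"]
        W=T@H; c["R"]=W[:3,:3].T; c["t"]=-c["R"]@W[:3,3]
    c["R"]=np.array(c["R"]);c["t"]=np.array(c["t"]);c["mtx"]=np.array(c["mtx"])
    return c
def ray(c,p):
    K=c["mtx"]; p=np.atleast_2d(np.array(p,float))
    u=cv2.undistortPoints(p.reshape(-1,1,2),K,np.array([c["k1"],0,0,0.]))[:,0]
    d=np.c_[u,np.ones(len(u))]@c["R"]; o=-c["R"].T@c["t"]; return o,d
def onz(c,p,z):
    o,d=ray(c,p); return o+d*((z-o[2])/d[:,2])[:,None]
def proj(c,X):
    return cv2.projectPoints(np.atleast_2d(np.array(X,float)),cv2.Rodrigues(c["R"])[0],c["t"],c["mtx"],np.array([c["k1"],0,0,0.]))[0][:,0]
def save(c,n): cv2.imwrite("pics/"+n,c["color"][:,:,::-1])
E
python3 - <<'E'
from h import *
a=grab("scene");b=grab("side")
save(a,"scene.png");save(b,"side.png")
np.savez("cams.npz",**{k+n:c[k] for n,c in(("a",a),("b",b)) for k in("color","mtx","R","t","k1")})
for c in(a,b): print(-c["R"].T@c["t"], c["R"][2], c["k1"])
print(r.read_state())
E
```

```text
[ 1.28838809 -0.23727128  1.11400709] [-0.57776713  0.16409259 -0.7995366 ] 0.034767082070135256
[-0.16384455 -0.69196791  1.1716939 ] [ 0.47384815  0.46807673 -0.74590355] -0.09259626887254782
{'time': 0.1, 'joint_positions': array([-0.02258952,  0.33278379, -0.06469254,  1.46088498,  0.02156231,
        1.34985535, -0.08852901]), 'joint_vel': array([ 0.00139353, -0.00160944, -0.00180637, -0.00478823, -0.00028385,
       -0.00127414, -0.00041003]), 'joint_torque': array([ 3.16136166e-04, -6.24538064e+01,  2.38312193e-02, -3.90717781e+01,
       -6.15657773e-02,  3.65302863e-02,  4.60620026e-05]), 'ee_pos': array([ 6.24625059e-01, -1.67699634e-06,  1.97435809e-01]), 'eef_rot': array([ 7.07119027e-01,  7.07094264e-01, -4.45292221e-04, -4.30117803e-04]), 'ft_force': array([ 0.83483945, -0.63224142,  0.04386701]), 'torque': array([ 0.01956222,  0.01312184, -0.02132391]), 'grip_force': 0.0, 'width': 0.08707957885362982}
```

View pics/scene.png

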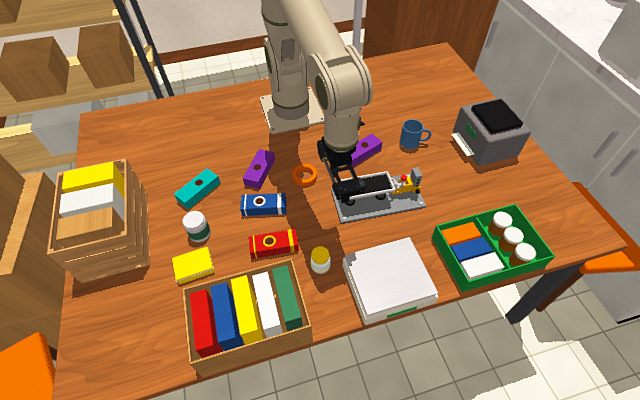

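View pics/side.png

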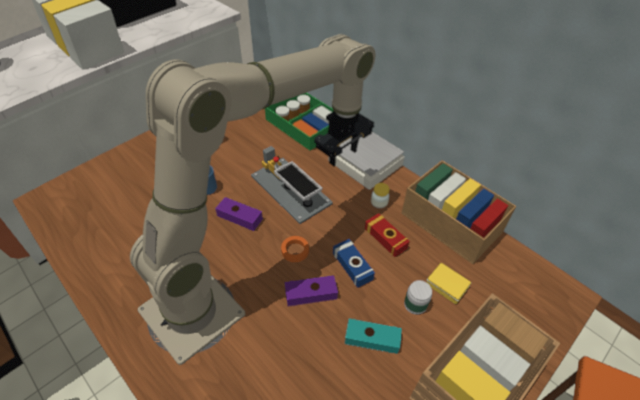

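The scene view shows the blue carton with white trim at (263,205). Possible mix-ups are the red carton (273,244), purple boxes (258,168) and (365,150), the teal box (197,187), blue items in the boxes (225,315) and (470,248), and the mug (412,135). The press tray is at (370,188), with its column and red knob to the right at about (412,182). In the side view the carton is at (354,262), the tray at (298,180) and the column at (269,158). By the description I choose the blue carton, and I'll check it in a close crop.

Run:
```python
from h import *
D=np.load("cams.npz")
def crop(n,x0,y0,w,h,W,H): return cv2.resize(D["color"+n][y0:y0+h,x0:x0+w],(W,H),interpolation=cv2.INTER_CUBIC)
A=crop("a",230,150,200,75,800,300); B=crop("b",240,140,150,150,300,300)
B1=crop("b",240,140,100,75,400,300);B2=crop("b",320,225,80,60,400,300)
cv2.imwrite("pics/crop.png",np.vstack([A,np.hstack([B1,B2])])[:,:,::-1])
for n,win in(("a",(235,185,290,225)),("b",(330,235,380,290))):
    c={k:D[k+n] for k in("mtx","R","t","k1","color")}
    hsv=cv2.cvtColor(c["color"],cv2.COLOR_RGB2HSV); m=cv2.inRange(hsv,(100,90,30),(125,255,255))
    M=np.zeros_like(m); x0,y0,x1,y1=win; M[y0:y1,x0:x1]=m[y0:y1,x0:x1]
    p=cv2.findNonZero(M)[:,0].astype(float); 
    o,d=ray(c,p.mean(0)); print(n,len(p),p.mean(0),"z.035",onz(c,p.mean(0),.035))
    rc=cv2.minAreaRect(onz(c,p,.042)[:,:2].astype(np.float32)); print(rc)
```

```text
a 688 [262.5377907 204.5377907] z.035 [[ 0.47459136 -0.2175582   0.035     ]]
((0.4768814146518707, -0.2165963500738144), (0.15015970170497894, 0.08585778623819351), 75.95333099365234)
b 637 [353.76138148 264.05651491] z.035 [[ 0.45180738 -0.22785821  0.035     ]]
((0.4520588517189026, -0.22237235307693481), (0.1625758558511734, 0.06902644038200378), 75.66291809082031)
```

View pics/crop.png

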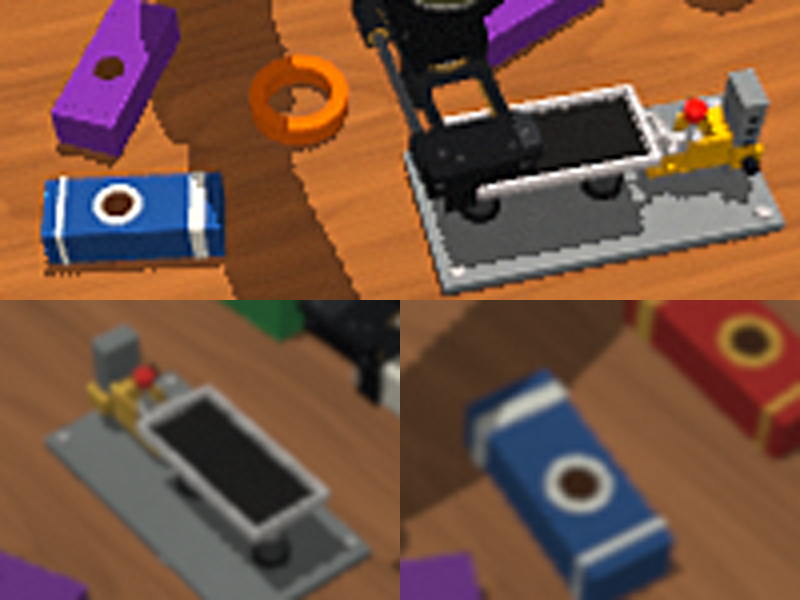

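The crop confirms the choice: the blue box has white trim (scene crop 133,215; side crop 575,480), and its red twin lies next to it. The side tray rim corners in the crop are (138,418), (208,388), (328,492) and (260,535).

Run:
```python
from h import *
D=np.load("cams.npz")
C={n:{k:D[k+n] for k in("mtx","R","t","k1")} for n in"ab"}
s=lambda L:[(240+u/4,140+(v-300)/4) for u,v in L]; a=lambda L:[(230+u/4,150+v/4) for u,v in L]
P=onz(C["b"],s([(138,420),(208,387),(329,492),(260,537)]),.091)[:,:2]
print("tray side",P,P.mean(0),[np.linalg.norm(P[i]-P[(i+1)%4]) for i in range(4)])
d=P[0]+P[1]-P[2]-P[3]; print("yaw of +y",np.degrees(np.arctan2(d[1],d[0])))
P=onz(C["a"],a([(628,87),(662,160)]),.091)[:,:2]; print("tray +y end scene",P,P.mean(0))
P=onz(C["a"],a([(448,293),(783,228)]),.012)[:,:2]; d=P[1]-P[0];print("base near edge",P,np.linalg.norm(d),np.degrees(np.arctan2(d[1],d[0])))
```

```text
tray side [[0.50790796 0.21242428]
 [0.58108266 0.2020376 ]
 [0.56934621 0.03413741]
 [0.49174002 0.03639983]] [0.53751921 0.12124978] [np.float64(0.07390819027819309), np.float64(0.16830989117085474), np.float64(0.07763915827653867), np.float64(0.17676539815288006)]
yaw of +y 85.36145599793792
tray +y end scene [[0.51006074 0.21243513]
 [0.59114277 0.20857001]] [0.55060176 0.21050257]
base near edge [[0.61279576 0.01902994]
 [0.63603504 0.31117842]] 0.2930713282361363 85.45192079014276
```

```bash
python3 -m crank '[{"claw":-1,"dx":-1,"dy":-0.6,"dz":-0.3,"az":0.4},{"claw":-1,"dx":-1,"dy":-0.7,"dz":-0.3,"az":0.4},{"claw":-1,"dx":-1,"dy":-0.7,"dz":-0.3,"az":0.4},{"claw":-1,"dx":-1,"dy":-0.7,"dz":-0.3,"az":0.4},{"claw":-1,"dx":-1,"dy":-0.7,"az":0.4},{"claw":-1,"dx":-1,"dy":-0.7,"az":0.4},{"claw":-1,"dx":-1,"dy":-0.7},{"claw":-1}]'
python3 - <<'E'
from h import *
c=grab("wrist");save(c,"w1.png");print(r.read_state()["ee_pos"])
E
```

```text
[6.24687269e-01 7.09510685e-06 1.97569065e-01]invalid input at $[0]: expected keys claw, dx, dy, dz, ax, ay, az
```

View pics/w1.png

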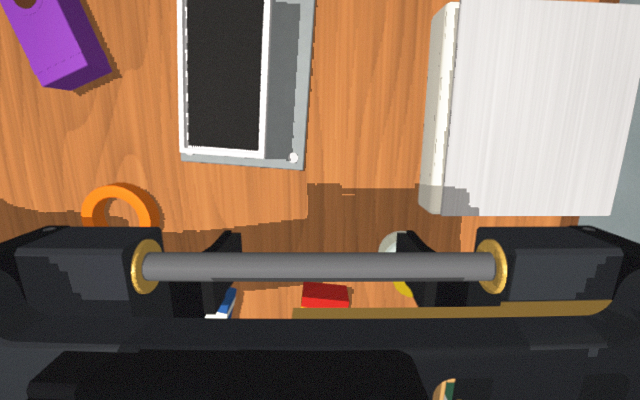

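The wrist view looks towards +y and shows the press (tray -y end at about (225,155)). The carton is hidden behind the gripper bar. All row keys are required, so no motion happened. I'll go above the carton at about (0.461, -0.215), yaw 76°, and check the neighbours' clearance.

```bash
python3 -m crank '[{"claw":-1,"dx":-0.9,"dy":-0.68,"dz":0,"ax":0,"ay":0,"az":0},{"claw":-1,"dx":-0.9,"dy":-0.68,"dz":0,"ax":0,"ay":0,"az":0},{"claw":-1,"dx":-0.9,"dy":-0.68,"dz":0,"ax":0,"ay":0,"az":0},{"claw":-1,"dx":-0.9,"dy":-0.68,"dz":0,"ax":0,"ay":0,"az":0},{"claw":-1,"dx":-0.9,"dy":-0.68,"dz":0,"ax":0,"ay":0,"az":0},{"claw":-1,"dx":-0.9,"dy":-0.68,"dz":0,"ax":0,"ay":0,"az":0},{"claw":-1,"dx":-0.9,"dy":-0.68,"dz":0,"ax":0,"ay":0,"az":0},{"claw":-1,"dx":-0.9,"dy":-0.7,"dz":0,"ax":0,"ay":0,"az":0}]'
python3 -m crank '[{"claw":-1,"dx":0,"dy":0,"dz":0.5,"ax":0,"ay":0,"az":0.8},{"claw":-1,"dx":0,"dy":0,"dz":0.5,"ax":0,"ay":0,"az":0.8},{"claw":-1,"dx":0,"dy":0,"dz":0.5,"ax":0,"ay":0,"az":0.75},{"claw":-1,"dx":0,"dy":0,"dz":0.5,"ax":0,"ay":0,"az":0},{"claw":-1,"dx":0,"dy":0,"dz":0,"ax":0,"ay":0,"az":0}]'
python3 - <<'E'
from h import *
D=np.load("cams.npz")
c={k:D[k+"b"] for k in("mtx","R","t","k1","color")}
hsv=cv2.cvtColor(c["color"],cv2.COLOR_RGB2HSV)
for n,lo,hi,w in(("red",(0,150,60),(8,255,255),(360,200,415,260)),("purple",(128,80,30),(150,255,255),(280,270,345,310))):
    m=cv2.inRange(hsv,lo,hi);x0,y0,x1,y1=w;M=np.zeros_like(m);M[y0:y1,x0:x1]=m[y0:y1,x0:x1]
    print(n,cv2.boxPoints(cv2.minAreaRect(onz(c,cv2.findNonZero(M)[:,0],.03)[:,:2].astype(np.float32))))
a=grab("scene");b=grab("side");w=grab("wrist")
A=cv2.resize(a["color"][150:250,220:380],(480,300));B=cv2.resize(b["color"][190:310,300:428],(320,300))
W=cv2.resize(w["color"],(480,300))
cv2.imwrite("pics/hov.png",np.vstack([np.hstack([A,B]),np.hstack([W,np.zeros((300,320,3),np.uint8)])])[:,:,::-1])
s=r.read_state();print(s["ee_pos"],Ro.from_quat(s["eef_rot"]).as_matrix()[:,:2])
E
```

```text
time: 0.82
ee_pos: [0.4599, -0.217, 0.198]
eef_rot: [0.707, 0.707, 0.0, -0.0]
ft_force: [0.7, -0.9, 0.1]
width: 0.087
grip_force: 0.0
time: 1.23
ee_pos: [0.4594, -0.2154, 0.1353]
eef_rot: [0.789, 0.615, -0.001, -0.002]
ft_force: [-0.7, 0.8, -1.1]
width: 0.087
grip_force: 0.0
red [[ 0.5667211  -0.29775777]
 [ 0.65197074 -0.30716032]
 [ 0.67073274 -0.13705137]
 [ 0.5854831  -0.12764883]]
purple [[ 0.21099898 -0.19027561]
 [ 0.3356184  -0.27679726]
 [ 0.38080087 -0.21171975]
 [ 0.25618145 -0.1251981 ]]
[ 0.46146794 -0.21605587  0.13883377] [[ 2.43018594e-01  9.70021529e-01]
 [ 9.70021630e-01 -2.43018560e-01]
 [-1.77072413e-05  4.61792451e-04]]
```

View pics/hov.png

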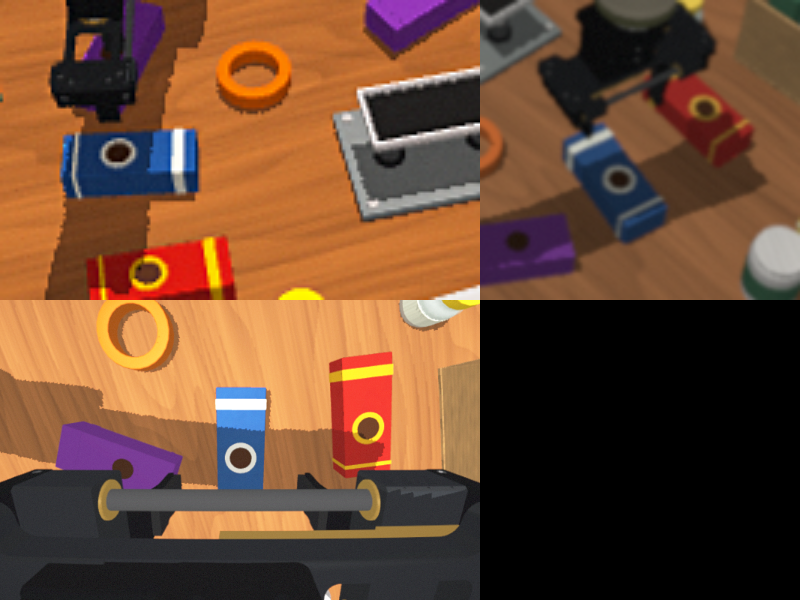

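The wrist crop shows the blue carton well aligned, its far top edge from about (216,388) to (266,388), its sides roughly at x=217 and 266, and the red carton on the right, clear.

Run:
```python
from h import *
w=grab("wrist")
hsv=cv2.cvtColor(w["color"],cv2.COLOR_RGB2HSV);m=cv2.inRange(hsv,(100,90,40),(125,255,255));m|=cv2.inRange(hsv,(0,0,200),(180,40,255))
M=np.zeros_like(m);M[105:245,270:375]=m[105:245,270:375]
for y in(112,116,120,150,180,215,235):
    x=np.flatnonzero(M[y]); print(y,x.min() if len(x) else 0,x.max() if len(x) else 0)
s=r.read_state();R=Ro.from_quat(s["eef_rot"]).as_matrix()
for z in(.042,.0):
    P=onz(w,[(288,116),(354,116),(354,180),(290,180)],z); print(z,np.round((P-s["ee_pos"])@R,4))
print(s["ee_pos"])
```

```text
112 0 0
116 0 0
120 288 353
150 288 352
180 289 351
215 289 350
235 290 349
0.042 [[ 0.0767 -0.0281  0.0971]
 [ 0.0767  0.0306  0.0972]
 [ 0.019   0.0321  0.0972]
 [ 0.0191 -0.0276  0.0971]]
0.0 [[ 0.0782 -0.0322  0.1391]
 [ 0.0781  0.0352  0.1392]
 [ 0.012   0.0369  0.1392]
 [ 0.012  -0.0316  0.1391]]
[ 0.4617546  -0.21615013  0.13915889]
```

Centre offset is about (0, +1.5 mm) and well within the grip. Descend and grip.

```bash
python3 -m crank '[{"claw":-1,"dx":0,"dy":0.05,"dz":0.8,"ax":0,"ay":0,"az":0},{"claw":-1,"dx":0,"dy":0,"dz":0.8,"ax":0,"ay":0,"az":0},{"claw":-1,"dx":0,"dy":0,"dz":0.8,"ax":0,"ay":0,"az":0},{"claw":-1,"dx":0,"dy":0,"dz":0.6,"ax":0,"ay":0,"az":0},{"claw":-1,"dx":0,"dy":0,"dz":0.5,"ax":0,"ay":0,"az":0},{"claw":-1,"dx":0,"dy":0,"dz":0.25,"ax":0,"ay":0,"az":0},{"claw":-1,"dx":0,"dy":0,"dz":0,"ax":0,"ay":0,"az":0},{"claw":-1,"dx":0,"dy":0,"dz":0,"ax":0,"ay":0,"az":0}]'
python3 -m crank '[{"claw":1,"dx":0,"dy":0,"dz":0,"ax":0,"ay":0,"az":0},{"claw":1,"dx":0,"dy":0,"dz":0,"ax":0,"ay":0,"az":0},{"claw":1,"dx":0,"dy":0,"dz":0,"ax":0,"ay":0,"az":0},{"claw":1,"dx":0,"dy":0,"dz":0,"ax":0,"ay":0,"az":0},{"claw":1,"dx":0,"dy":0,"dz":0,"ax":0,"ay":0,"az":0},{"claw":1,"dx":0,"dy":0,"dz":0,"ax":0,"ay":0,"az":0}]' 35
```

```text
time: 2.1
ee_pos: [0.4632, -0.2165, 0.0265]
eef_rot: [0.789, 0.615, 0.0, 0.0]
ft_force: [-0.0, -0.6, -0.5]
width: 0.087
grip_force: 0.0
time: 2.6
ee_pos: [0.4628, -0.2164, 0.0258]
eef_rot: [0.789, 0.615, 0.0, 0.0]
ft_force: [0.0, 0.2, 0.5]
width: 0.0548
grip_force: 0.0
```

```bash
python3 -m crank '[{"claw":1,"dx":0,"dy":0,"dz":0,"ax":0,"ay":0,"az":0},{"claw":1,"dx":0,"dy":0,"dz":0,"ax":0,"ay":0,"az":0},{"claw":1,"dx":0,"dy":0,"dz":0,"ax":0,"ay":0,"az":0}]'
python3 - <<'E'
from h import *
a=grab("scene");b=grab("side");w=grab("wrist")
A=cv2.resize(a["color"][150:250,220:380],(480,300));B=cv2.resize(b["color"][190:310,300:428],(320,300))
W=cv2.resize(w["color"],(480,300))
cv2.imwrite("pics/grip.png",np.vstack([np.hstack([A,B]),np.hstack([W,np.zeros((300,320,3),np.uint8)])])[:,:,::-1])
E
```

```text
time: 2.85
ee_pos: [0.4627, -0.2163, 0.0256]
eef_rot: [0.789, 0.615, 0.0, -0.0]
ft_force: [0.2, 0.3, 0.4]
width: 0.0347
grip_force: 0.0
```

View pics/grip.png

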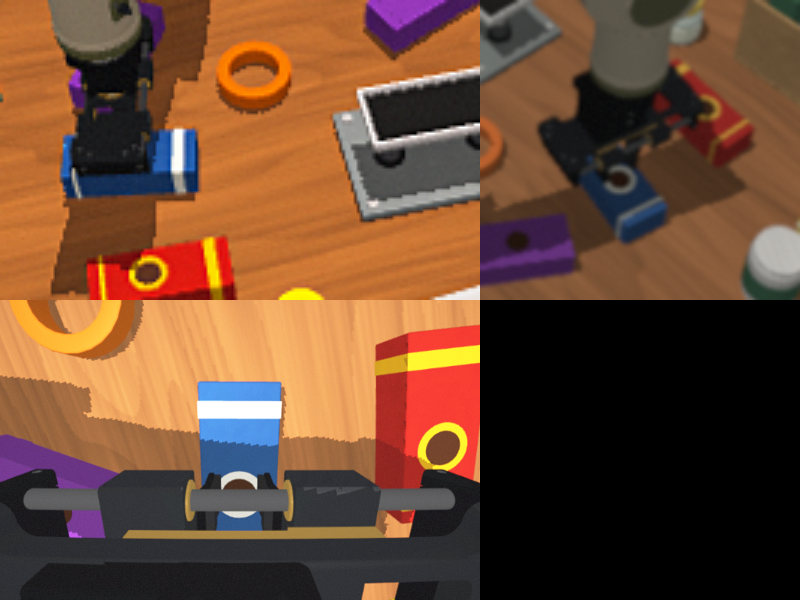

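The wrist crop shows the blue carton with the fingers apparently closed to 35 mm above its top (about (210,490) and (270,490)), and no finger in front of it in the scene view. So I need to check actual height and penetration before moving.

Run:
```python
from h import *
s=r.read_state();R=Ro.from_quat(s["eef_rot"]).as_matrix();p=s["ee_pos"]
print(p,s["width"],s["grip_force"],r.tcp_to_tips,s["joint_positions"])
w=grab("wrist");a=grab("scene");b=grab("side")
for z in(.042,.0): print(z,np.round((onz(w,[(264,109),(377,109)],z)-p)@R,4))
print("cam in tool",np.round(w["hand_eye"],3))
G=lambda x,y,z:p+R@np.array([x,y,z])
pts=[G(0,0,.011),G(0,.0175,.011),G(0,-.0175,.011)]+[G(x,y,z) for z in(-.016,.0256) for x,y in((.075,.03),(.075,-.03),(-.075,-.03),(-.075,.03))]
for n,c in(("a",a),("b",b),("w",w)):
    q=proj(c,pts); print(n,np.round(q).astype(int).tolist())
    im=c["color"].copy()
    for i,(u,v) in enumerate(q): 
        if 0<u<640 and 0<v<400: cv2.circle(im,(int(u),int(v)),1,(255,255,0) if i<3 else ((0,255,0) if i<7 else (255,0,255)),-1)
    c["im"]=im
o=np.vstack([np.hstack([cv2.resize(a["im"][170:240,220:310],(400,300),interpolation=0),cv2.resize(b["im"][215:290,300:400],(400,300),interpolation=0)]),np.hstack([cv2.resize(w["im"][170:400,160:480],(400,300)),np.zeros((300,400,3),np.uint8)])])
cv2.imwrite("pics/chk.png",o[:,:,::-1])
```

```text
[ 0.46267446 -0.21635052  0.02564857] 0.023025202935990884 0.0 0.011 [ 0.26739225  0.25519491  0.08999499  1.95230794 -0.02823739  0.93522135
  0.12518064]
0.042 [[ 0.0764 -0.0296 -0.0164]
 [ 0.0764  0.0306 -0.0163]]
0.0 [[ 0.0788 -0.0367  0.0256]
 [ 0.0787  0.0383  0.0257]]
cam in tool [[-0.001 -0.97  -0.245  0.067]
 [ 1.    -0.001 -0.001 -0.   ]
 [ 0.    -0.245  0.97  -0.187]
 [ 0.     0.     0.     1.   ]]
a [[263, 205], [263, 209], [263, 201], [284, 207], [284, 192], [240, 195], [239, 209], [285, 214], [285, 200], [242, 202], [241, 216]]
b [[353, 263], [358, 261], [348, 266], [349, 238], [333, 245], [359, 281], [375, 272], [348, 246], [332, 253], [358, 288], [374, 280]]
w [[319, 229], [345, 229], [294, 229], [376, 112], [263, 112], [274, 350], [365, 350], [364, 115], [274, 115], [281, 313], [358, 313]]
```

View pics/chk.png

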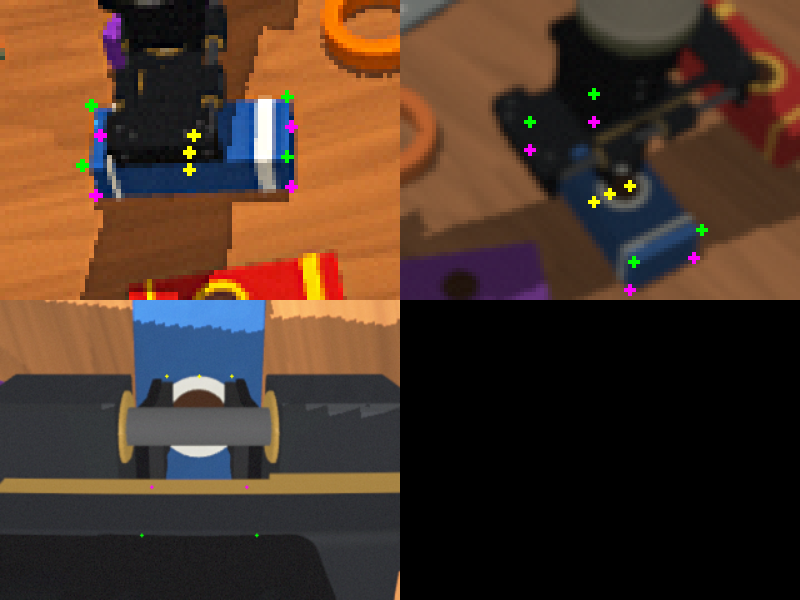

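In this check picture, the cameras agree that the carton is around the tool (logo at (625,190) in the side crop), and the fingers close inside its outline with zero grip force. That shouldn't be possible with a rigid box. I'll open, raise slightly and test for contact again, more slowly.

```bash
python3 -m crank '[{"claw":-1,"dx":0,"dy":0,"dz":0,"ax":0,"ay":0,"az":0},{"claw":-1,"dx":0,"dy":0,"dz":0,"ax":0,"ay":0,"az":0},{"claw":-1,"dx":0,"dy":0,"dz":0,"ax":0,"ay":0,"az":0},{"claw":-1,"dx":0,"dy":0,"dz":0,"ax":0,"ay":0,"az":0},{"claw":-1,"dx":0,"dy":0,"dz":0,"ax":0,"ay":0,"az":0},{"claw":-1,"dx":0,"dy":0,"dz":0,"ax":0,"ay":0,"az":0},{"claw":-1,"dx":0,"dy":0,"dz":0,"ax":0,"ay":0,"az":0},{"claw":-1,"dx":0,"dy":0,"dz":0,"ax":0,"ay":0,"az":0}]'
python3 -m crank '[{"claw":-1,"dx":0,"dy":0,"dz":0,"ax":0,"ay":0,"az":0},{"claw":-1,"dx":0,"dy":0,"dz":0,"ax":0,"ay":0,"az":0},{"claw":-1,"dx":0,"dy":0,"dz":0,"ax":0,"ay":0,"az":0},{"claw":-1,"dx":0,"dy":0,"dz":0,"ax":0,"ay":0,"az":0}]'
python3 - <<'E'
from h import *
s=r.read_state();print(s["width"],s["ee_pos"])
w=grab("wrist");a=grab("scene");b=grab("side")
o=np.vstack([np.hstack([cv2.resize(a["color"][170:240,220:310],(400,300)),cv2.resize(b["color"][215:290,300:400],(400,300))]),np.hstack([cv2.resize(w["color"][100:330,160:480],(400,300)),np.zeros((300,400,3),np.uint8)])])
cv2.imwrite("pics/chk2.png",o[:,:,::-1])
E
```

```text
time: 3.82
ee_pos: [0.4627, -0.2164, 0.0256]
eef_rot: [0.789, 0.615, 0.0, 0.0]
ft_force: [-0.2, 0.7, -0.2]
width: 0.0565
grip_force: 0.0
time: 4.15
ee_pos: [0.4627, -0.2163, 0.0257]
eef_rot: [0.789, 0.615, 0.0, 0.0]
ft_force: [-0.2, 0.0, 0.1]
width: 0.0821
grip_force: 0.0
0.08209844806295204 [ 0.46268502 -0.21634765  0.02565098]
```

View pics/chk2.png

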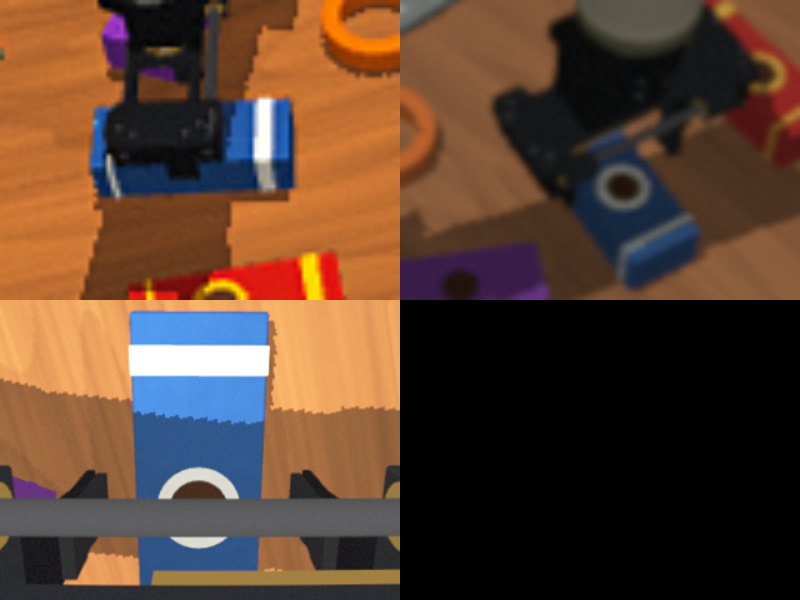

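The open fingers straddle the carton in the wrist crop ((100,475) and (295,475)). The near finger's end shows at scene crop (182,178) and side crop (675,152). I'll triangulate it to see whether the fingers are really as low as reported.

Run:
```python
from h import *
s=r.read_state();R=Ro.from_quat(s["eef_rot"]).as_matrix();p=s["ee_pos"]
a=grab("scene");b=grab("side");w=grab("wrist")
pa=(220+182*.225,170+178*70/300);pb=(300+(675-400)/4,215+152/4)
oa,da=ray(a,pa);ob,db=ray(b,pb);da,db=da[0],db[0]
k=np.linalg.lstsq(np.c_[da,-db],ob-oa,rcond=None)[0]
A=oa+k[0]*da;B=ob+k[1]*db;print("tip tri",A,B,"tool",(((A+B)/2)-p)@R)
for y in(.041,.056):
  for z in(.011,-.016,-.03): 
    X=p+R@np.array([0,y,z]); print(y,z,"a",proj(a,X)[0].round(),"b",proj(b,X)[0].round(),"w",proj(w,X)[0].round())
print("obs",pa,pb)
```

```text
tip tri [ 0.50908185 -0.22859097  0.04569044] [ 0.51121478 -0.235736    0.04407647] tool [-0.00376307  0.04986725 -0.01920924]
0.041 0.011 a [262. 215.] b [364. 258.] w [380. 229.]
0.041 -0.016 a [261. 210.] b [365. 253.] w [389. 244.]
0.041 -0.03 a [261. 208.] b [365. 251.] w [394. 253.]
0.056 0.011 a [262. 219.] b [368. 256.] w [402. 229.]
0.056 -0.016 a [261. 214.] b [369. 251.] w [414. 243.]
0.056 -0.03 a [261. 212.] b [369. 249.] w [421. 253.]
obs (260.95, 211.53333333333333) (368.75, 253.0)
```

The real fingertips are about 30 mm higher than the stated tool frame implies (tip z ≈ 0.045, while the wrist and carton geometry is consistent). So the fingers closed above the carton. I'll go about 28 mm further down, watching the force, then grip.

```bash
python3 -m crank '[{"claw":-1,"dx":0,"dy":0,"dz":0.2,"ax":0,"ay":0,"az":0},{"claw":-1,"dx":0,"dy":0,"dz":0.2,"ax":0,"ay":0,"az":0},{"claw":-1,"dx":0,"dy":0,"dz":0.15,"ax":0,"ay":0,"az":0},{"claw":-1,"dx":0,"dy":0,"dz":0,"ax":0,"ay":0,"az":0}]'
```

```text
time: 4.78
ee_pos: [0.4618, -0.216, 0.0077]
eef_rot: [0.789, 0.615, -0.001, -0.001]
ft_force: [-0.1, 0.1, -0.1]
width: 0.0869
grip_force: 0.0
```

```bash
python3 -m crank '[{"claw":-1,"dx":0,"dy":0,"dz":0.15,"ax":0,"ay":0,"az":0},{"claw":-1,"dx":0,"dy":0,"dz":0.15,"ax":0,"ay":0,"az":0},{"claw":-1,"dx":0,"dy":0,"dz":0,"ax":0,"ay":0,"az":0},{"claw":-1,"dx":0,"dy":0,"dz":0,"ax":0,"ay":0,"az":0}]'
python3 -m crank '[{"claw":1,"dx":0,"dy":0,"dz":0,"ax":0,"ay":0,"az":0},{"claw":1,"dx":0,"dy":0,"dz":0,"ax":0,"ay":0,"az":0},{"claw":1,"dx":0,"dy":0,"dz":0,"ax":0,"ay":0,"az":0},{"claw":1,"dx":0,"dy":0,"dz":0,"ax":0,"ay":0,"az":0},{"claw":1,"dx":0,"dy":0,"dz":0,"ax":0,"ay":0,"az":0},{"claw":1,"dx":0,"dy":0,"dz":0,"ax":0,"ay":0,"az":0},{"claw":1,"dx":0,"dy":0,"dz":0,"ax":0,"ay":0,"az":0},{"claw":1,"dx":0,"dy":0,"dz":0,"ax":0,"ay":0,"az":0}]' 35
```

```text
time: 5.12
ee_pos: [0.4625, -0.2162, -0.0001]
eef_rot: [0.789, 0.615, -0.0, -0.0]
ft_force: [-0.3, -0.3, -0.4]
width: 0.0867
grip_force: 0.0
time: 5.78
ee_pos: [0.4628, -0.2164, 0.0003]
eef_rot: [0.789, 0.615, 0.0, 0.0]
ft_force: [0.6, 0.0, 2.0]
width: 0.0598
grip_force: 35.0
```

Gripped (width 59.8 mm, 35 N). Lift, and meanwhile measure the tray's -y end from the first wrist picture.

```bash
python3 -m crank '[{"claw":1,"dx":0,"dy":0,"dz":-0.3,"ax":0,"ay":0,"az":0},{"claw":1,"dx":0,"dy":0,"dz":-0.7,"ax":0,"ay":0,"az":0},{"claw":1,"dx":0,"dy":0,"dz":-0.8,"ax":0,"ay":0,"az":0},{"claw":1,"dx":0,"dy":0,"dz":-0.8,"ax":0,"ay":0,"az":0},{"claw":1,"dx":0,"dy":0,"dz":-0.8,"ax":0,"ay":0,"az":0},{"claw":1,"dx":0.3,"dy":0,"dz":-0.8,"ax":0,"ay":0,"az":0},{"claw":1,"dx":0.6,"dy":0,"dz":-0.2,"ax":0,"ay":0,"az":-0.5},{"claw":1,"dx":0.6,"dy":0,"dz":0,"ax":0,"ay":0,"az":-0.5}]'
python3 -m crank '[{"claw":1,"dx":0.8,"dy":0,"dz":0,"ax":0,"ay":0,"az":-0.5},{"claw":1,"dx":0.8,"dy":0,"dz":0,"ax":0,"ay":0,"az":-0.07},{"claw":1,"dx":0.8,"dy":0,"dz":0,"ax":0,"ay":0,"az":0},{"claw":1,"dx":0.4,"dy":0,"dz":0,"ax":0,"ay":0,"az":0},{"claw":1,"dx":0,"dy":0,"dz":0,"ax":0,"ay":0,"az":0}]'
python3 - <<'E'
from h import *
w=grab("wrist");a=grab("scene");b=grab("side");s=r.read_state()
print(s["ee_pos"],Ro.from_quat(s["eef_rot"]).as_matrix()[:,:2].tolist(),s["grip_force"])
for n,c in(("w",w),("sa",a),("sb",b)): np.save(n+".npy",c["color"])
cr=lambda c,x,y:cv2.resize(c["color"][y:y+90,x:x+120],(400,300),interpolation=cv2.INTER_CUBIC)
W=cv2.resize(w["color"],(480,300),interpolation=cv2.INTER_AREA)
cv2.imwrite("pics/hov2.png",np.vstack([np.hstack([cr(a,310,140),cr(b,235,130)]),np.hstack([W,np.zeros((300,320,3),np.uint8)])])[:,:,::-1])
E
```

```text
time: 6.45
ee_pos: [0.474, -0.1717, 0.1339]
eef_rot: [0.754, 0.657, 0.001, 0.001]
ft_force: [0.4, 1.0, -2.5]
width: 0.0596
grip_force: 35.0
time: 6.87
ee_pos: [0.4805, -0.0836, 0.1303]
eef_rot: [0.732, 0.681, -0.0, -0.002]
ft_force: [-0.4, -0.1, -2.7]
width: 0.0601
grip_force: 35.0
[ 0.48045258 -0.08867376  0.13104441] [[0.07945804652939499, 0.9968365893989013], [0.9968381955531258, -0.07945823323106542], [-0.0001752943822731568, -0.0017897506429216362]] 34.9949848651886
```

View pics/hov2.png

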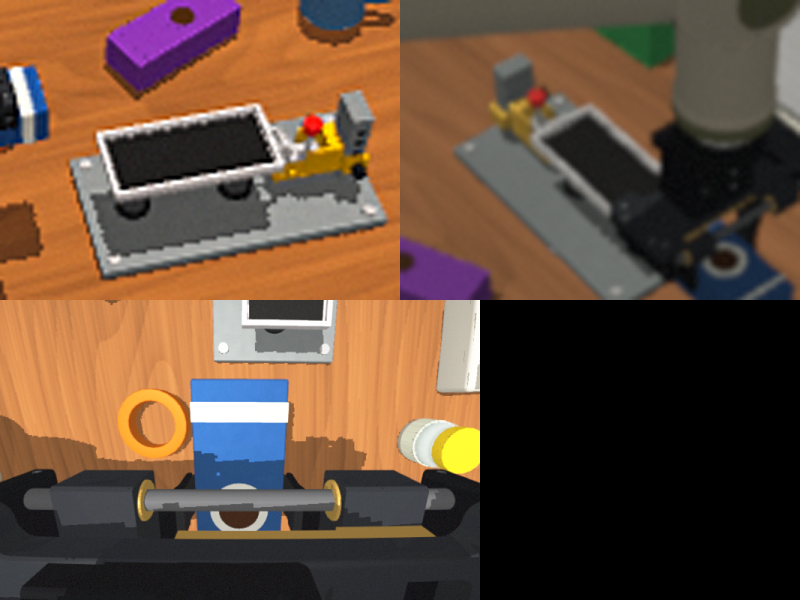

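The scene crop shows the whole tray (rim corners (98,133), (262,104), (285,165), (118,199)). The wrist crop shows the held carton (far edge (191,379)–(288,379)) and the tray's -y rim (245,327)–(333,325).

Run:
```python
from h import *
a=grab("scene");b=grab("side");w=grab("wrist");s=r.read_state();R=Ro.from_quat(s["eef_rot"]).as_matrix();p=s["ee_pos"]
def floor(c,win):
    x0,y0,x1,y1=win; hsv=cv2.cvtColor(c["color"],cv2.COLOR_RGB2HSV)
    m=cv2.inRange(hsv,(0,0,0),(180,255,75)); M=np.zeros_like(m);M[y0:y1,x0:x1]=m[y0:y1,x0:x1]
    ct=max(cv2.findContours(M,0,2)[0],key=cv2.contourArea)[:,0]
    return ct
c=floor(a,(336,168,398,203))
for z in(.085,.091):
    rc=cv2.minAreaRect(onz(a,c,z)[:,:2].astype(np.float32)); print("scene floor",z,rc)
A=lambda L:[(310+u*.3,140+v*.3) for u,v in L]
P=onz(a,A([(98,133),(262,104),(285,163),(118,196)]),.091)[:,:2];print("rim",P,P.mean(0),[np.linalg.norm(P[i]-P[(i+1)%4]) for i in range(4)])
Q=onz(w,[(327,35),(444,34)],.091)[:,:2];print("wrist -y rim",Q,Q.mean(0),np.linalg.norm(Q[1]-Q[0]))
C=onz(w,[(255,106),(384,106)],p[2]+.042);print("carton end tool",(C-p)@R)
```

```text
scene floor 0.085 ((0.5372532606124878, 0.12852743268013), (0.15632736682891846, 0.06340903043746948), 85.4074935913086)
scene floor 0.091 ((0.541632890701294, 0.12639452517032623), (0.1554158627986908, 0.06303929537534714), 85.40750122070312)
rim [[0.494847   0.04777888]
 [0.50943978 0.21851483]
 [0.58692653 0.21038445]
 [0.57550601 0.04121782]] [0.54167983 0.129474  ] [np.float64(0.1713584338690925), np.float64(0.07791213037192816), np.float64(0.16955169376505885), np.float64(0.0809254188419311)]
wrist -y rim [[0.49637817 0.03746109]
 [0.57567605 0.03216173]] [0.53602711 0.03481141] 0.07947476319337894
carton end tool [[ 0.07642846 -0.02923991 -0.04199099]
 [ 0.07640309  0.02891995 -0.04203096]]
```

Tray ≈ (0.540, 0.122), yaw 85.4°, matching the tool's yaw. Move above it, then a close wrist measurement of the +y rim against the carton end.

```bash
python3 -m crank '[{"claw":1,"dx":0.6,"dy":0.2,"dz":0,"ax":0,"ay":0,"az":0},{"claw":1,"dx":1,"dy":0.2,"dz":0,"ax":0,"ay":0,"az":0},{"claw":1,"dx":1,"dy":0.2,"dz":0,"ax":0,"ay":0,"az":0},{"claw":1,"dx":1,"dy":0.2,"dz":0,"ax":0,"ay":0,"az":0},{"claw":1,"dx":1,"dy":0.2,"dz":0,"ax":0,"ay":0,"az":0},{"claw":1,"dx":1,"dy":0.2,"dz":0,"ax":0,"ay":0,"az":0},{"claw":1,"dx":1,"dy":0.2,"dz":0,"ax":0,"ay":0,"az":0},{"claw":1,"dx":0.56,"dy":0.03,"dz":0,"ax":0,"ay":0,"az":0}]'
python3 -m crank '[{"claw":1,"dx":0,"dy":0,"dz":0.3,"ax":0,"ay":0,"az":0},{"claw":1,"dx":0,"dy":0,"dz":0.2,"ax":0,"ay":0,"az":0},{"claw":1,"dx":0,"dy":0,"dz":0,"ax":0,"ay":0,"az":0},{"claw":1,"dx":0,"dy":0,"dz":0,"ax":0,"ay":0,"az":0}]'
python3 - <<'E'
from h import *
w=grab("wrist");s=r.read_state();print(s["ee_pos"],s["ft_force"])
a=grab("scene");b=grab("side");np.savez("fin.npz",a=a["color"],b=b["color"],w=w["color"])
W=cv2.resize(w["color"][60:220,200:440],(480,320),interpolation=cv2.INTER_CUBIC)
A=cv2.resize(a["color"][140:230,320:440],(373,280),interpolation=cv2.INTER_CUBIC);B=cv2.resize(b["color"][130:220,240:360],(373,280),interpolation=cv2.INTER_CUBIC)
o=np.zeros((600,746,3),np.uint8);o[:280]=np.hstack([A,B]);o[280:,:480]=W
cv2.imwrite("pics/hov3.png",o[:,:,::-1])
E
```

```text
time: 7.83
ee_pos: [0.542, 0.1249, 0.1319]
eef_rot: [0.735, 0.678, 0.001, -0.0]
ft_force: [-0.3, -0.6, -2.5]
width: 0.0598
grip_force: 35.0
time: 8.17
ee_pos: [0.5411, 0.1198, 0.1165]
eef_rot: [0.736, 0.677, -0.001, -0.0]
ft_force: [-0.1, -0.5, -2.7]
width: 0.0597
grip_force: 35.0
[0.54146046 0.12002374 0.11708248] [ 0.97660173  0.71319489 -2.09043516]
```

View pics/hov3.png

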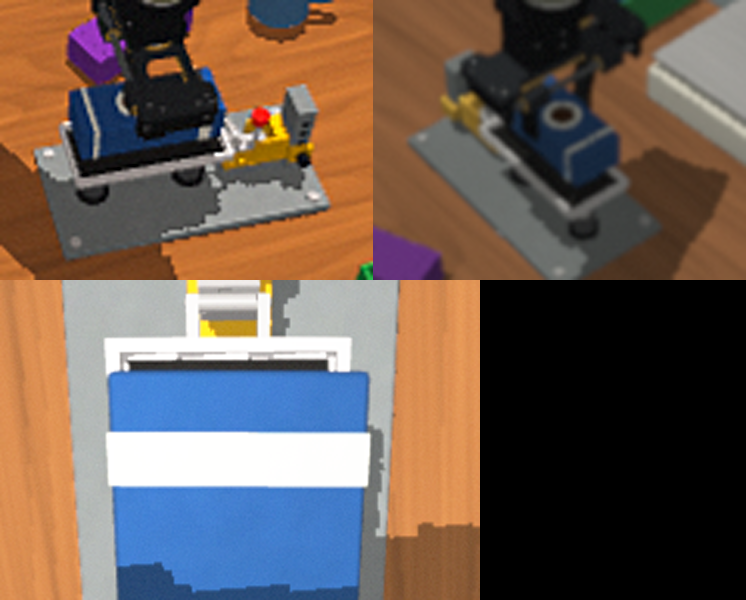

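The close wrist crop shows the tray's outer +y rim corners at (105,339) and (351,339), and the carton's end corners at (108,372) and (370,372). The carton seems offset towards the right and slightly short of the +y rim.

Run:
```python
from h import *
w=grab("wrist");s=r.read_state();R=Ro.from_quat(s["eef_rot"]).as_matrix();p=s["ee_pos"]
px=lambda L:[(200+u/2,60+(v-280)/2) for u,v in L]
T=(onz(w,px([(105,339),(351,339)]),.091)-p)@R;C=(onz(w,px([(108,372.5),(370,372.5)]),p[2]+.042)-p)@R
print(p,"rim",T[:,:2],"width",T[1,1]-T[0,1],"carton",C[:,:2])
print("move tool x",T[:,0].mean()-.085-(C[:,0].mean()-.075),"y",T[:,1].mean()-C[:,1].mean())
```

```text
[0.54174667 0.12088064 0.11759859] rim [[ 0.0910429  -0.04387352]
 [ 0.09091166  0.03702774]] width 0.08090126119535153 carton [[ 0.0760057  -0.02953659]
 [ 0.07593645  0.02958769]]
move tool x 0.00500620378406158 y -0.003448434578839508
```

Correct by (+5.0, -3.4) mm and lower to just above the floor.

```bash
python3 -m crank '[{"claw":1,"dx":0.167,"dy":-0.115,"dz":0,"ax":0,"ay":0,"az":0},{"claw":1,"dx":0,"dy":0,"dz":0,"ax":0,"ay":0,"az":0},{"claw":1,"dx":0,"dy":0,"dz":0.15,"ax":0,"ay":0,"az":0},{"claw":1,"dx":0,"dy":0,"dz":0.25,"ax":0,"ay":0,"az":0},{"claw":1,"dx":0,"dy":0,"dz":0.2,"ax":0,"ay":0,"az":0},{"claw":1,"dx":0,"dy":0,"dz":0.15,"ax":0,"ay":0,"az":0},{"claw":1,"dx":0,"dy":0,"dz":0.1,"ax":0,"ay":0,"az":0},{"claw":1,"dx":0,"dy":0,"dz":0,"ax":0,"ay":0,"az":0}]'
python3 -m crank '[{"claw":1,"dx":0,"dy":0,"dz":0,"ax":0,"ay":0,"az":0},{"claw":1,"dx":0,"dy":0,"dz":0,"ax":0,"ay":0,"az":0}]'
```

```text
time: 9.03
ee_pos: [0.5379, 0.1267, 0.0906]
eef_rot: [0.735, 0.678, -0.001, -0.0]
ft_force: [-0.1, 0.3, -3.1]
width: 0.0597
grip_force: 35.0
time: 9.2
ee_pos: [0.5386, 0.127, 0.0919]
eef_rot: [0.735, 0.678, 0.0, 0.0]
ft_force: [-0.1, 0.9, -2.4]
width: 0.0595
grip_force: 35.0
```

```bash
python3 -m crank '[{"claw":1,"dx":0,"dy":0,"dz":0.04,"ax":0,"ay":0,"az":0},{"claw":1,"dx":0,"dy":0,"dz":0.04,"ax":0,"ay":0,"az":0},{"claw":1,"dx":0,"dy":0,"dz":0.04,"ax":0,"ay":0,"az":0},{"claw":1,"dx":0,"dy":0,"dz":0.04,"ax":0,"ay":0,"az":0},{"claw":1,"dx":0,"dy":0,"dz":0,"ax":0,"ay":0,"az":0}]'
python3 -m crank '[{"claw":1,"dx":0,"dy":0,"dz":0.03,"ax":0,"ay":0,"az":0},{"claw":1,"dx":0,"dy":0,"dz":0.03,"ax":0,"ay":0,"az":0},{"claw":1,"dx":0,"dy":0,"dz":0,"ax":0,"ay":0,"az":0},{"claw":1,"dx":0,"dy":0,"dz":0,"ax":0,"ay":0,"az":0}]'
```

```text
time: 9.62
ee_pos: [0.5383, 0.1269, 0.0866]
eef_rot: [0.735, 0.678, -0.0, -0.0]
ft_force: [-0.3, 0.1, -3.3]
width: 0.0598
grip_force: 35.0
time: 9.95
ee_pos: [0.5385, 0.1269, 0.0853]
eef_rot: [0.735, 0.678, 0.0, 0.0]
ft_force: [-1.2, -0.4, 0.8]
width: 0.0596
grip_force: 35.0
```

Carton sits on the tray floor inside the rim (contact at z = 0.0853, so it is below the rim top). Press down slowly with a firmer grip.

```bash
python3 -m crank '[{"claw":1,"dx":0,"dy":0,"dz":0.03,"ax":0,"ay":0,"az":0},{"claw":1,"dx":0,"dy":0,"dz":0.03,"ax":0,"ay":0,"az":0},{"claw":1,"dx":0,"dy":0,"dz":0.03,"ax":0,"ay":0,"az":0},{"claw":1,"dx":0,"dy":0,"dz":0.03,"ax":0,"ay":0,"az":0},{"claw":1,"dx":0,"dy":0,"dz":0.03,"ax":0,"ay":0,"az":0},{"claw":1,"dx":0,"dy":0,"dz":0.03,"ax":0,"ay":0,"az":0}]' 60
python3 -m crank '[{"claw":1,"dx":0,"dy":0,"dz":0.03,"ax":0,"ay":0,"az":0},{"claw":1,"dx":0,"dy":0,"dz":0.03,"ax":0,"ay":0,"az":0},{"claw":1,"dx":0,"dy":0,"dz":0.03,"ax":0,"ay":0,"az":0},{"claw":1,"dx":0,"dy":0,"dz":0.03,"ax":0,"ay":0,"az":0},{"claw":1,"dx":0,"dy":0,"dz":0.03,"ax":0,"ay":0,"az":0},{"claw":1,"dx":0,"dy":0,"dz":0.03,"ax":0,"ay":0,"az":0}]' 60
```

```text
time: 10.45
ee_pos: [0.5386, 0.127, 0.0797]
eef_rot: [0.735, 0.678, 0.0, 0.0]
ft_force: [-1.7, -1.8, 4.5]
width: 0.0593
grip_force: 60.0
time: 10.95
ee_pos: [0.5385, 0.127, 0.0743]
eef_rot: [0.735, 0.678, 0.0, 0.0]
ft_force: [-1.8, -0.3, 4.6]
width: 0.0594
grip_force: 60.0
```

```bash
python3 -m crank '[{"claw":1,"dx":0,"dy":0,"dz":0.03,"ax":0,"ay":0,"az":0},{"claw":1,"dx":0,"dy":0,"dz":0.03,"ax":0,"ay":0,"az":0},{"claw":1,"dx":0,"dy":0,"dz":0.03,"ax":0,"ay":0,"az":0},{"claw":1,"dx":0,"dy":0,"dz":0.03,"ax":0,"ay":0,"az":0},{"claw":1,"dx":0,"dy":0,"dz":0.03,"ax":0,"ay":0,"az":0},{"claw":1,"dx":0,"dy":0,"dz":0.03,"ax":0,"ay":0,"az":0}]' 60
python3 -m crank '[{"claw":1,"dx":0,"dy":0,"dz":0.03,"ax":0,"ay":0,"az":0},{"claw":1,"dx":0,"dy":0,"dz":0.03,"ax":0,"ay":0,"az":0},{"claw":1,"dx":0,"dy":0,"dz":0.03,"ax":0,"ay":0,"az":0},{"claw":1,"dx":0,"dy":0,"dz":0.03,"ax":0,"ay":0,"az":0},{"claw":1,"dx":0,"dy":0,"dz":0.03,"ax":0,"ay":0,"az":0}]' 60
```

```text
time: 11.45
ee_pos: [0.5386, 0.1269, 0.0693]
eef_rot: [0.735, 0.678, 0.0, 0.0]
ft_force: [-3.9, -0.9, 10.5]
width: 0.0598
grip_force: 60.0
time: 11.87
ee_pos: [0.5386, 0.1269, 0.0651]
eef_rot: [0.735, 0.678, 0.0, 0.0]
ft_force: [-4.0, -1.3, 12.1]
width: 0.0589
grip_force: 60.0
```

```bash
python3 -m crank '[{"claw":1,"dx":0,"dy":0,"dz":0.03,"ax":0,"ay":0,"az":0},{"claw":1,"dx":0,"dy":0,"dz":0.03,"ax":0,"ay":0,"az":0},{"claw":1,"dx":0,"dy":0,"dz":0.03,"ax":0,"ay":0,"az":0}]' 60
```

```text
time: 12.12
ee_pos: [0.5386, 0.1269, 0.0624]
eef_rot: [0.735, 0.678, 0.0, 0.0]
ft_force: [-3.9, -0.7, 11.6]
width: 0.0593
grip_force: 60.0
```

Catch is being pushed (force rose by about 7 N at 16 mm). Continue in small steps to the stop.

```bash
for i in 1; do python3 -m crank '[{"claw":1,"dx":0,"dy":0,"dz":0.03,"ax":0,"ay":0,"az":0},{"claw":1,"dx":0,"dy":0,"dz":0.03,"ax":0,"ay":0,"az":0},{"claw":1,"dx":0,"dy":0,"dz":0.03,"ax":0,"ay":0,"az":0}]' 60; done
```

```text
time: 12.37
ee_pos: [0.5386, 0.1269, 0.0593]
eef_rot: [0.735, 0.678, 0.0, 0.0]
ft_force: [-2.5, -0.9, 8.8]
width: 0.0594
grip_force: 60.0
```

```bash
python3 -m crank '[{"claw":1,"dx":0,"dy":0,"dz":0.03,"ax":0,"ay":0,"az":0},{"claw":1,"dx":0,"dy":0,"dz":0.03,"ax":0,"ay":0,"az":0}]' 60
```

```text
time: 12.53
ee_pos: [0.5385, 0.127, 0.0574]
eef_rot: [0.735, 0.678, 0.0, 0.0]
ft_force: [-2.2, -0.1, 6.9]
width: 0.059
grip_force: 60.0
```

```bash
python3 -m crank '[{"claw":1,"dx":0,"dy":0,"dz":0.03,"ax":0,"ay":0,"az":0},{"claw":1,"dx":0,"dy":0,"dz":0.03,"ax":0,"ay":0,"az":0}]' 60
```

```text
time: 12.7
ee_pos: [0.5386, 0.127, 0.0556]
eef_rot: [0.735, 0.678, 0.0, 0.0]
ft_force: [-1.7, -0.8, 7.5]
width: 0.0595
grip_force: 60.0
```

```bash
python3 -m crank '[{"claw":1,"dx":0,"dy":0,"dz":0.03,"ax":0,"ay":0,"az":0},{"claw":1,"dx":0,"dy":0,"dz":0.03,"ax":0,"ay":0,"az":0}]' 60
```

```text
time: 12.87
ee_pos: [0.5386, 0.127, 0.0538]
eef_rot: [0.735, 0.678, 0.0, 0.0]
ft_force: [-2.4, -0.3, 7.0]
width: 0.0592
grip_force: 60.0
```

```bash
python3 -m crank '[{"claw":1,"dx":0,"dy":0,"dz":0.03,"ax":0,"ay":0,"az":0},{"claw":1,"dx":0,"dy":0,"dz":0.03,"ax":0,"ay":0,"az":0}]' 60
```

```text
time: 13.03
ee_pos: [0.5385, 0.1269, 0.052]
eef_rot: [0.735, 0.678, 0.0, 0.0]
ft_force: [-2.8, -1.4, 8.3]
width: 0.0598
grip_force: 60.0
```

```bash
python3 -m crank '[{"claw":1,"dx":0,"dy":0,"dz":0.03,"ax":0,"ay":0,"az":0},{"claw":1,"dx":0,"dy":0,"dz":0,"ax":0,"ay":0,"az":0}]' 60
```

```text
time: 13.2
ee_pos: [0.5386, 0.1269, 0.051]
eef_rot: [0.735, 0.678, 0.0, 0.0]
ft_force: [-2.8, -0.0, 7.6]
width: 0.0594
grip_force: 60.0
```

```bash
python3 -m crank '[{"claw":1,"dx":0,"dy":0,"dz":0.03,"ax":0,"ay":0,"az":0},{"claw":1,"dx":0,"dy":0,"dz":0,"ax":0,"ay":0,"az":0}]' 60
```

```text
time: 13.37
ee_pos: [0.5386, 0.127, 0.0504]
eef_rot: [0.735, 0.678, 0.0, 0.0]
ft_force: [-3.5, -1.2, 9.2]
width: 0.0594
grip_force: 60.0
```

```bash
python3 -m crank '[{"claw":1,"dx":0,"dy":0,"dz":0.03,"ax":0,"ay":0,"az":0},{"claw":1,"dx":0,"dy":0,"dz":0,"ax":0,"ay":0,"az":0}]' 60
```

```text
time: 13.53
ee_pos: [0.5386, 0.1269, 0.0502]
eef_rot: [0.735, 0.678, 0.0, 0.0]
ft_force: [-6.6, -2.8, 16.3]
width: 0.0595
grip_force: 60.0
```

Hard stop felt at about 35 mm (z stopped at 0.0502, force 16 N). Hold about 1.8 s so the bolt comes out.

```bash
python3 -m crank '[{"claw":1,"dx":0,"dy":0,"dz":0.02,"ax":0,"ay":0,"az":0},{"claw":1,"dx":0,"dy":0,"dz":0,"ax":0,"ay":0,"az":0},{"claw":1,"dx":0,"dy":0,"dz":0,"ax":0,"ay":0,"az":0},{"claw":1,"dx":0,"dy":0,"dz":0,"ax":0,"ay":0,"az":0},{"claw":1,"dx":0,"dy":0,"dz":0,"ax":0,"ay":0,"az":0},{"claw":1,"dx":0,"dy":0,"dz":0,"ax":0,"ay":0,"az":0},{"claw":1,"dx":0,"dy":0,"dz":0,"ax":0,"ay":0,"az":0},{"claw":1,"dx":0,"dy":0,"dz":0,"ax":0,"ay":0,"az":0}]' 60; for i in 1; do python3 -m crank '[{"claw":1,"dx":0,"dy":0,"dz":0,"ax":0,"ay":0,"az":0},{"claw":1,"dx":0,"dy":0,"dz":0,"ax":0,"ay":0,"az":0},{"claw":1,"dx":0,"dy":0,"dz":0,"ax":0,"ay":0,"az":0},{"claw":1,"dx":0,"dy":0,"dz":0,"ax":0,"ay":0,"az":0},{"claw":1,"dx":0,"dy":0,"dz":0,"ax":0,"ay":0,"az":0},{"claw":1,"dx":0,"dy":0,"dz":0,"ax":0,"ay":0,"az":0},{"claw":1,"dx":0,"dy":0,"dz":0,"ax":0,"ay":0,"az":0},{"claw":1,"dx":0,"dy":0,"dz":0,"ax":0,"ay":0,"az":0}]'; python3 -m crank '[{"claw":1,"dx":0,"dy":0,"dz":0,"ax":0,"ay":0,"az":0},{"claw":1,"dx":0,"dy":0,"dz":0,"ax":0,"ay":0,"az":0},{"claw":1,"dx":0,"dy":0,"dz":0,"ax":0,"ay":0,"az":0},{"claw":1,"dx":0,"dy":0,"dz":0,"ax":0,"ay":0,"az":0},{"claw":1,"dx":0,"dy":0,"dz":0,"ax":0,"ay":0,"az":0},{"claw":1,"dx":0,"dy":0,"dz":0,"ax":0,"ay":0,"az":0}]'; done
```

```text
time: 14.2
ee_pos: [0.5386, 0.1269, 0.05]
eef_rot: [0.735, 0.678, 0.0, 0.0]
ft_force: [-7.9, -2.0, 21.0]
width: 0.0592
grip_force: 60.0
time: 14.87
ee_pos: [0.5386, 0.1269, 0.05]
eef_rot: [0.735, 0.678, 0.0, 0.0]
ft_force: [-7.9, -3.2, 20.8]
width: 0.0594
grip_force: 60.0
time: 15.37
ee_pos: [0.5386, 0.1269, 0.05]
eef_rot: [0.735, 0.678, 0.0, 0.0]
ft_force: [-8.2, -2.9, 21.9]
width: 0.0592
grip_force: 60.0
```

Rise slowly while still holding; if caught, the upward push disappears at about 5 mm.

```bash
python3 -m crank '[{"claw":1,"dx":0,"dy":0,"dz":-0.05,"ax":0,"ay":0,"az":0},{"claw":1,"dx":0,"dy":0,"dz":-0.05,"ax":0,"ay":0,"az":0},{"claw":1,"dx":0,"dy":0,"dz":-0.04,"ax":0,"ay":0,"az":0},{"claw":1,"dx":0,"dy":0,"dz":0,"ax":0,"ay":0,"az":0}]'; python3 -m crank '[{"claw":1,"dx":0,"dy":0,"dz":-0.05,"ax":0,"ay":0,"az":0},{"claw":1,"dx":0,"dy":0,"dz":-0.05,"ax":0,"ay":0,"az":0},{"claw":1,"dx":0,"dy":0,"dz":0,"ax":0,"ay":0,"az":0}]'
```

```text
time: 15.7
ee_pos: [0.5386, 0.1269, 0.0531]
eef_rot: [0.735, 0.678, 0.0, 0.0]
ft_force: [-2.1, -1.1, 6.9]
width: 0.0592
grip_force: 60.0
time: 15.95
ee_pos: [0.5385, 0.1269, 0.0556]
eef_rot: [0.735, 0.678, 0.0, 0.0]
ft_force: [-1.6, -0.7, 3.5]
width: 0.0595
grip_force: 60.0
```

```bash
python3 -m crank '[{"claw":1,"dx":0,"dy":0,"dz":-0.03,"ax":0,"ay":0,"az":0},{"claw":1,"dx":0,"dy":0,"dz":0,"ax":0,"ay":0,"az":0},{"claw":1,"dx":0,"dy":0,"dz":0,"ax":0,"ay":0,"az":0}]'
```

```text
time: 16.2
ee_pos: [0.5379, 0.1268, 0.0559]
eef_rot: [0.735, 0.678, -0.001, -0.0]
ft_force: [1.1, -0.0, -3.1]
width: 0.0592
grip_force: 60.0
```

Caught: the stage no longer pushes up and only the carton's weight hangs in the gripper. Settle by 0.6 mm, open, and retreat straight up.

```bash
python3 -m crank '[{"claw":1,"dx":0,"dy":0,"dz":0.02,"ax":0,"ay":0,"az":0},{"claw":-1,"dx":0,"dy":0,"dz":0,"ax":0,"ay":0,"az":0},{"claw":-1,"dx":0,"dy":0,"dz":0,"ax":0,"ay":0,"az":0},{"claw":-1,"dx":0,"dy":0,"dz":0,"ax":0,"ay":0,"az":0},{"claw":-1,"dx":0,"dy":0,"dz":0,"ax":0,"ay":0,"az":0},{"claw":-1,"dx":0,"dy":0,"dz":0,"ax":0,"ay":0,"az":0},{"claw":-1,"dx":0,"dy":0,"dz":0,"ax":0,"ay":0,"az":0},{"claw":-1,"dx":0,"dy":0,"dz":0,"ax":0,"ay":0,"az":0}]'
python3 -m crank '[{"claw":-1,"dx":0,"dy":0,"dz":-0.1,"ax":0,"ay":0,"az":0},{"claw":-1,"dx":0,"dy":0,"dz":-0.4,"ax":0,"ay":0,"az":0},{"claw":-1,"dx":0,"dy":0,"dz":-0.7,"ax":0,"ay":0,"az":0},{"claw":-1,"dx":0,"dy":0,"dz":-0.8,"ax":0,"ay":0,"az":0},{"claw":-1,"dx":0,"dy":0,"dz":-0.8,"ax":0,"ay":0,"az":0},{"claw":-1,"dx":-0.3,"dy":0,"dz":-0.8,"ax":0,"ay":0,"az":0},{"claw":-1,"dx":-0.8,"dy":0,"dz":-0.5,"ax":0,"ay":0,"az":0},{"claw":-1,"dx":-0.9,"dy":0,"dz":0,"ax":0,"ay":0,"az":0}]'
python3 -m crank '[{"claw":-1,"dx":-0.9,"dy":0,"dz":0,"ax":0,"ay":0,"az":0},{"claw":-1,"dx":-0.9,"dy":0,"dz":0,"ax":0,"ay":0,"az":0},{"claw":-1,"dx":-0.5,"dy":0,"dz":0,"ax":0,"ay":0,"az":0},{"claw":-1,"dx":0,"dy":0,"dz":0,"ax":0,"ay":0,"az":0},{"claw":-1,"dx":0,"dy":0,"dz":0,"ax":0,"ay":0,"az":0},{"claw":-1,"dx":0,"dy":0,"dz":0,"ax":0,"ay":0,"az":0}]'
python3 - <<'E'
from h import *
for n in("scene","side","wrist"):
    c=grab(n); hsv=cv2.cvtColor(c["color"],cv2.COLOR_RGB2HSV)
    m=cv2.inRange(hsv,(100,90,30),(125,255,255))
    if n!="wrist":
        q=proj(c,[.5395,.125,.09])[0]; x0,x1,y0,y1=int(q[0])-45,int(q[0])+45,int(q[1])-35,int(q[1])+35
        M=np.zeros_like(m);M[y0:y1,x0:x1]=m[y0:y1,x0:x1]; p=cv2.findNonZero(M)
    else: p=cv2.findNonZero(m)
    if p is None: print(n,"none");continue
    p=p[:,0].astype(float)
    for z in(.097,.127): print(n,len(p),p.mean(0).round(),z,cv2.minAreaRect(onz(c,p,z)[:,:2].astype(np.float32)))
    mr=cv2.inRange(hsv,(0,170,120),(6,255,255)); 
    k=proj(c,[[.5395+.08*.127,.125+.127,.09]])[0].astype(int)
    if n!="wrist":
        R_=np.zeros_like(mr);R_[k[1]-20:k[1]+20,k[0]-20:k[0]+20]=mr[k[1]-20:k[1]+20,k[0]-20:k[0]+20];pp=cv2.findNonZero(R_)
        print("knob",None if pp is None else (pp[:,0].mean(0),onz(c,pp[:,0].mean(0),.095)))
E
```

```text
time: 16.87
ee_pos: [0.5385, 0.127, 0.056]
eef_rot: [0.735, 0.678, 0.0, 0.0]
ft_force: [-0.5, 1.3, -0.5]
width: 0.0863
grip_force: 0.0
time: 17.53
ee_pos: [0.5353, 0.0684, 0.184]
eef_rot: [0.734, 0.679, 0.003, 0.002]
ft_force: [0.6, -0.1, 0.3]
width: 0.0875
grip_force: 0.0
time: 18.03
ee_pos: [0.5281, -0.0005, 0.1796]
eef_rot: [0.735, 0.678, 0.001, 0.0]
ft_force: [0.3, 0.3, 0.3]
width: 0.0871
grip_force: 0.0
scene 742 [366. 187.] 0.097 ((0.552893877029419, 0.12352307140827179), (0.15866613388061523, 0.08809024095535278), 84.40214538574219)
scene 742 [366. 187.] 0.127 ((0.574589729309082, 0.11288022994995117), (0.15398569405078888, 0.08549165725708008), 84.40216827392578)
knob (array([403.13636364, 177.        ]), array([[0.55080822, 0.25277032, 0.095     ]]))
side 496 [298. 184.] 0.097 ((0.5244399905204773, 0.11358320713043213), (0.1759139895439148, 0.07566963881254196), 84.65184020996094)
side 496 [298. 184.] 0.127 ((0.5052265524864197, 0.09109630435705185), (0.1710033416748047, 0.07355732470750809), 84.65185546875)
knob (array([275.64705882, 158.47058824]), array([[0.5468898 , 0.25206393, 0.095     ]]))
wrist 7752 [318.  68.] 0.097 ((0.43292948603630066, 0.011122137308120728), (0.40608227252960205, 0.19030775129795074), 43.65584945678711)
wrist 7752 [318.  68.] 0.127 ((0.4440750777721405, 0.017284706234931946), (0.3607969582080841, 0.1690850853919983), 43.65583801269531)
```

The two views agree on the carton only at the lowered height (top ≈ 0.097, centre ≈ (0.54, 0.125)), and the knob is back in its starting place. Handing in.

```bash
python3 -c "
from bench import r
print(r.close_job())"
```

```text
the job is handed in; nothing more can be done
None
```

The blue carton lies flat inside the tray rim, pressed down about 30 mm with the catch closed over the pin; stage and carton stayed down after I let go (peak press about 22 N, job handed in).

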